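# Clear the toy ferry jammed in the donation chute

### The job

In the sorting corner of a second-hand shop, a wooden toy ferry has jammed crosswise in the donation chute, under its clear hood. Push it back up the chute, without ramming it, until it lies level on the open landing at the top, then lift it out and set it down gently, upright and flat, in the wooden crate. Let go of it, and leave the pot, the bottle and the bowl standing where they are.

Things in the scene. Friction and masses are not known exactly. Their poses are not given: they have to be found in the camera images.
- boat: Toy ferry, 0.22-0.42 kg. Red hull 150 mm long (own y), 84 mm beam (own x), 22 mm high, ends slightly narrowed. Origin: centre of the hull's bottom; z up out of the deck. At the start it lies across the chute's sloping floor and tilted with it, hull sides facing up and down the slope, resting on the throat's shoulders; centre 42 mm up the slope from point throat, 5 mm to the chute's -y side.
- bridge (a point): Centre of the ferry's white bridge, the grip for lifting: a block across the middle of the deck, 36 mm along the hull (y), 80 mm across it (x), from 22 to 44 mm above the hull's bottom; this point is 33 mm above it. Jammed, it stands flush in the hood's slot, with no room for fingers beside it. Axes as the ferry's.
- chute: Fixed green and metal chute 310 x 179 mm; place and heading vary. Origin on the table under its centre; own x horizontal, the way the floor climbs (away from the robot, within 0.2 rad), z up. Between side walls 160 mm apart (y -80 to 80) the floor climbs at 20 degrees from the open low end (x -148, z 47 mm) to a lip (x 40, z 115). Slope walls stand 36 mm off the floor.
- throat (a point): Floor point of the slope, mid width, at the upper edge of two yellow shoulders, 145 mm below the lip along the slope. From here down to the low end (55 mm) they, 30 mm high, narrow the channel to 100 mm (y -50 to 50): room for closed fingers below the hull; only its top 10 mm is under the hood. Axes as the chute's.
- slot (a point): Top of the clear hood, middle of its slot, 92 mm below the lip. The hood is two strips 36 to 44 mm off the sloping floor, from 155 to 30 mm below the lip (along the slope); the slot between them, 60 mm wide (y -30 to 30) and open at both ends, lets closed fingers reach down to the floor and travel up the slope. Axes as the chute's.
- cheek (a joint): Orange sprung cheek in the chute's +y wall, 78 to 128 mm below the lip; value in m, 0 pressed back by the jammed ferry, -0.006 sprung out. It presses the hull's end with about 4 N, so the first 60 mm or so of the push takes some 5 to 15 N; then it goes more easily. Pressed down as it is pushed, it sticks harder. Once its centre has passed the lip the ferry tips level and stays.
- landing (a point): Middle of the level landing above the lip: chute x 97, y 0, z 115 mm. It is open above and runs from the lip (x 40) to a back wall (near face x 152); walls 47 mm high. Clear of the slope and the hood the ferry's centre is at x 82 to 110 mm. Axes as the chute's.
- crate: Fixed open wooden crate 170 mm (own x) by 240 mm (own y), 45 mm high, walls and floor 8 mm thick; to the left or right of the chute. Origin: centre of its underside, on the table; inner floor 8 mm above.
- pot: Terracotta pot, 100 mm across, 90 mm high, on the other side of the chute from the crate. Origin: centre of its foot. Leave alone.
- bottle: Green glass bottle, 72 mm across, 200 mm high, standing. Origin: centre of its foot. Leave alone.
- bowl: Blue bowl, 110 mm across, 50 mm high. Origin: centre of its foot. Leave alone.
Mind the look-alikes: they are no part of the job. Of the things like the boat, leave any that is purple or turquoise; of the rest the smaller one is meant.

How it is judged:
By the outcome, as a careful person would: the job done as asked, in the order asked, and still so for the second after the job is handed in, with the robot touching nothing.
It also fails if it takes over 61 s, if anything falls off the work surface, if the arm or the gripper's body presses on something with over 40 N, if the wrist force passes 120 N, or if a joint passes its speed limit or range.

### The arm

A 7-joint arm with a two-finger parallel gripper is mounted at the origin on the work surface. World frame = base frame: x ahead of the robot, y to its left, z up, the work surface at z = 0. Lengths are in m, angles in rad, forces in N, time in s.
With the tool pointing down it reaches from about 0.425 to 0.925 m from the base axis. Payload 6.8 kg.
Tool frame: the origin (TCP) lies midway between the tips of the shut fingers; the grasp point (between the pads) lies 19 mm behind it; x points along the fingers, z is the direction in which the jaws open and shut, and the axes are right-handed (so a half turn about x gives the same grasp; the last joint's range is limited). The gripper opens to 85 mm and grips with 20 to 120 N. Pads are 22 mm wide; open, the fingers measure 114 mm over their backs; the gripper's body (76 mm by 85 mm) begins 54 mm behind the grasp point. The pads swing forward as they close: fully open they stand 13 mm farther back than shut.
Start: joints at [-1.416, 0.477, 0.022, 1.555, -0.011, 1.109, -0.083], TCP at [0.175, 0.652, 0.231] pointing down, gripper open.
Joint ranges: [-2.96, 2.96], [-0.34, 2.1], [-1.41, 1.46], [0.24, 2.44], [-1.37, 4.51], [0.17, 1.92], [-2.96, 2.96]. Speed limits (rad/s): [2.39, 2.39, 3.14, 3.14, 3.14, 3.14, 3.14].

### API

Orientations are given as a unit quaternion [w, x, y, z].
In Python, from station import bot gives the robot as it stands. The module is installed in compiled form; this text tells all that it offers.
- The arm moves only by the shell command python3 -m jog 'ROWS' [FORCE]. ROWS is text: rows parted by semicolons, each of 7 numbers parted by spaces: the shift along the tool's x, y, z in mm, then the turn, a rotation vector about the tool's x, y, z in units of 6 degrees (1.0 is 6 degrees), then the finger opening in mm, from 0 to 85.4. A call has 1 to 5 rows; each row shifts and turns the commanded pose from where the row before left it, along the tool's axes as they then stand; what a row does not reach is not made up. A row lasts 1/10 s, in which the tool goes at most 50 mm and 8.59 degrees, less where a joint would pass 70% of its speed; a pose out of reach is approached as far as the arm can. A call with a gripper value outside its range is refused whole. The fingers move at their own pace and stop on an object; FORCE is the grip in N (left out, the last holds). Time passes only in rows, so rows that do not move let the fingers close. It gives the time, the measured TCP pose, the force and the opening at its end, in the units of the state.
- bot.get_obs(): the state, without advancing time (a new reading comes with each control period).
- bot.read_camera(name): name is "side" or "top"; returns (picture, depth): 384x512x3 uint8, red, green, blue; 384x512 float32, m along the optical axis (not along the pixel's ray), 0 where there is no reading.
- bot.calibration(name): a dict with "fx", "fy", "cx", "cy" (pixels), "T" (4x4, takes a point from camera to world coordinates). Camera axes: x right, y up, looking along -z (the intrinsics and any distortion apply to the point x, -y, -z); pixel columns grow to the right and rows downward; lengths in m; the calibration is good to about 2 mm. A picture is of the moment at which its call begins. calibration takes no time and is no camera call.
- bot.hand_in(): hands the job in, once; it reports no verdict.
The state is a dict: "t": time; "q": joint angles; "joint_vel": joint speeds; "joint_torque": joint torques, N m; "eef_pos": TCP position; "tool_rot": TCP orientation; "contact_force": force on the tool from outside, world axes, zero at the start; "torque": the same for the moment, N m; "gripper_width": opening from 0.0 (shut) to 1.0 (fully open).
Only numpy, scipy, OpenCV 4.12 (cv2) and the standard library are available. Lean on these libraries where they do the work, as an engineer would, in place of code of your own. Each camera call takes 0.05 s, during which the arm holds its last target.

## Working session

There is one attempt and no reset: what is moved stays moved. The work goes in short steps, Python scripts to look and compute and a shell command to move; the robot and the scene stay as the last step left them, time stands still between calls to the robot, and variables do not carry over. Pictures are saved under pics/ and viewed, and the job is handed in when it is done.

```bash
mkdir -p pics; ls; python3 - <<'E'
from station import bot
import cv2,numpy as np
for n in("side","top"):
    im,d=bot.read_camera(n); cv2.imwrite(f"pics/{n}0.png",im[:,:,::-1]); np.savez(f"{n}0.npz",im=im,d=d)
    c=bot.calibration(n); print(n,{k:np.round(v,4).tolist() if not isinstance(v,(str,)) else v for k,v in c.items()})
o=bot.get_obs(); print({k:np.round(v,3).tolist() for k,v in o.items()})
E
```

```text
pics
side {'fx': 431.5035, 'fy': 431.5035, 'cx': 256.8399, 'cy': 196.952, 'T': [[0.8831, 0.3093, -0.3529, 0.1367], [-0.4689, 0.6107, -0.6381, -0.6839], [0.0181, 0.729, 0.6843, 0.8538], [0.0, 0.0, 0.0, 1.0]]}
top {'fx': 411.0606, 'fy': 411.0606, 'cx': 255.9284, 'cy': 193.6286, 'T': [[0.0225, 0.9868, -0.1605, 0.3557], [-0.9996, 0.019, -0.0229, -0.0126], [-0.0196, 0.161, 0.9868, 1.3106], [0.0, 0.0, 0.0, 1.0]]}
{'t': 0.1, 'q': [-1.416, 0.478, 0.022, 1.556, -0.011, 1.109, -0.083], 'joint_vel': [-0.001, -0.001, -0.0, -0.002, 0.002, -0.0, -0.0], 'joint_torque': [0.004, -59.776, 1.614, -28.196, 0.013, 0.005, 0.0], 'eef_pos': [0.175, 0.651, 0.23], 'tool_rot': [0.561, -0.431, 0.562, 0.43], 'contact_force': [0.245, -0.378, 0.071], 'torque': [0.005, -0.015, 0.03], 'gripper_width': 0.999}
```

View pics/side0.png

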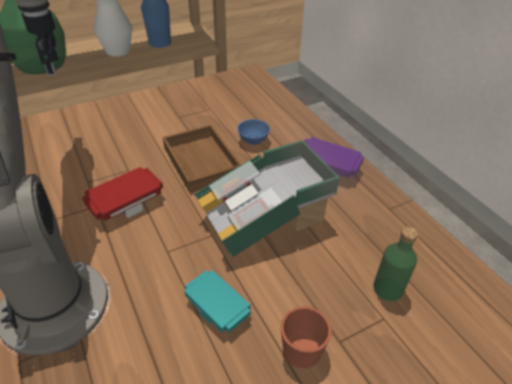

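View pics/top0.png

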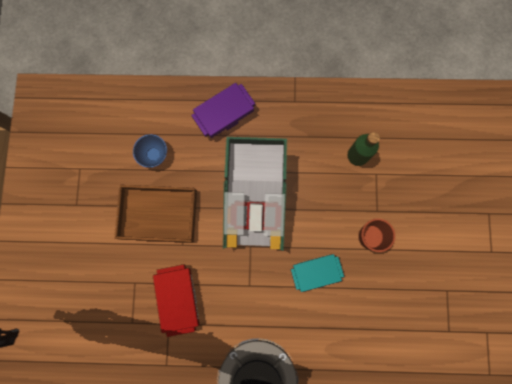

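Boat candidates:
- Red at top (176,300), side (123,193). It is large and lies on the table, so it is a decoy.
- Purple at top (224,110).
- Turquoise at top (318,273).
- Red hull with white bridge in the chute at top (256,217), side (243,200). This is the smaller red one, and it is jammed, so I choose it.

Next I check it in a close crop.

```bash
cat > h.py <<'E'
import numpy as np,cv2
from station import bot
def cal(n): return bot.calibration(n)
def ray(n,uv,z):
    c=cal(n);uv=np.atleast_2d(uv).astype(float)
    d=np.c_[(uv[:,0]-c['cx'])/c['fx'],-(uv[:,1]-c['cy'])/c['fy'],-np.ones(len(uv))]@np.array(c['T'])[:3,:3].T
    o=np.array(c['T'])[:3,3]
    return o+d*((z-o[2])/d[:,2])[:,None]
def cloud(n,d):
    c=cal(n);v,u=np.mgrid[:d.shape[0],:d.shape[1]]
    p=np.stack([(u-c['cx'])/c['fx']*d,-(v-c['cy'])/c['fy']*d,-d],-1)
    T=np.array(c['T']);return p@T[:3,:3].T+T[:3,3]
def proj(n,P):
    c=cal(n);T=np.array(c['T']);q=(np.atleast_2d(P)-T[:3,3])@T[:3,:3]
    return np.c_[c['cx']+c['fx']*q[:,0]/-q[:,2],c['cy']+c['fy']*q[:,1]/q[:,2]]
E
python3 - <<'E'
import numpy as np,cv2
from h import *
t=np.load('top0.npz')['im'][:,:,::-1];s=np.load('side0.npz')['im'][:,:,::-1]
a=cv2.resize(t[130:255,210:300],None,fx=4.4,fy=4.4,interpolation=cv2.INTER_CUBIC)
b=cv2.resize(s[135:260,190:345],None,fx=2.5,fy=2.5,interpolation=cv2.INTER_CUBIC)
H=max(a.shape[0],b.shape[0]);o=np.zeros((H,a.shape[1]+b.shape[1],3),np.uint8);o[:a.shape[0],:a.shape[1]]=a;o[:b.shape[0],a.shape[1]:]=b
cv2.imwrite('pics/crop0.png',o);print(o.shape)
# masks
hsv=cv2.cvtColor(t,cv2.COLOR_BGR2HSV)
g=cv2.inRange(hsv,(65,80,30),(95,255,200)); g[:,300:]=0; g[:,:200]=0
n,l,st,ce=cv2.connectedComponentsWithStats(g);print(st[st[:,4]>30])
P=cloud('top',np.load('top0.npz')['d'])
cnt=max(cv2.findContours(g,cv2.RETR_EXTERNAL,cv2.CHAIN_APPROX_NONE)[0],key=cv2.contourArea)
r=cv2.minAreaRect(cnt);print(r,cv2.boxPoints(r))
for v in range(130,256,6): print(v,[np.round(P[v,u,2],3) for u in (222,226,230,240,256,270,280,284,288)])
E
```

```text
(550, 784, 3)
[[     0      0    512    384 196430]
 [   291    263      9     27    157]]
((295.0, 276.0), (26.0, 8.0), 90.0) [[291. 263.]
 [299. 263.]
 [299. 289.]
 [291. 289.]]
130 [np.float64(0.039), np.float64(-0.007), np.float64(-0.0), np.float64(-0.001), np.float64(0.0), np.float64(-0.0), np.float64(-0.006), np.float64(0.002), np.float64(-0.002)]
136 [np.float64(0.001), np.float64(0.001), np.float64(-0.002), np.float64(0.002), np.float64(0.003), np.float64(-0.001), np.float64(-0.0), np.float64(-0.003), np.float64(0.001)]
142 [np.float64(-0.005), np.float64(0.16), np.float64(0.12), np.float64(0.124), np.float64(0.132), np.float64(0.135), np.float64(0.141), np.float64(0.164), np.float64(-0.002)]
148 [np.float64(-0.004), np.float64(0.157), np.float64(0.111), np.float64(0.114), np.float64(0.114), np.float64(0.115), np.float64(0.111), np.float64(0.164), np.float64(-0.008)]
154 [np.float64(-0.003), np.float64(0.158), np.float64(0.116), np.float64(0.117), np.float64(0.113), np.float64(0.113), np.float64(0.115), np.float64(0.158), np.float64(-0.0)]
160 [np.float64(0.002), np.float64(0
[... 2087 characters left out ...]
loat64(-0.003), np.float64(0.104), np.float64(0.105), np.float64(0.103), np.float64(0.062), np.float64(0.109), np.float64(0.103), np.float64(-0.002), np.float64(-0.004)]
238 [np.float64(0.001), np.float64(0.082), np.float64(0.082), np.float64(0.057), np.float64(0.048), np.float64(0.087), np.float64(0.094), np.float64(0.0), np.float64(-0.002)]
244 [np.float64(0.003), np.float64(0.077), np.float64(0.078), np.float64(0.047), np.float64(0.05), np.float64(0.076), np.float64(0.082), np.float64(-0.002), np.float64(-0.001)]
250 [np.float64(0.002), np.float64(0.001), np.float64(0.005), np.float64(-0.005), np.float64(-0.0), np.float64(-0.001), np.float64(0.002), np.float64(-0.007), np.float64(-0.001)]
```

View pics/crop0.png

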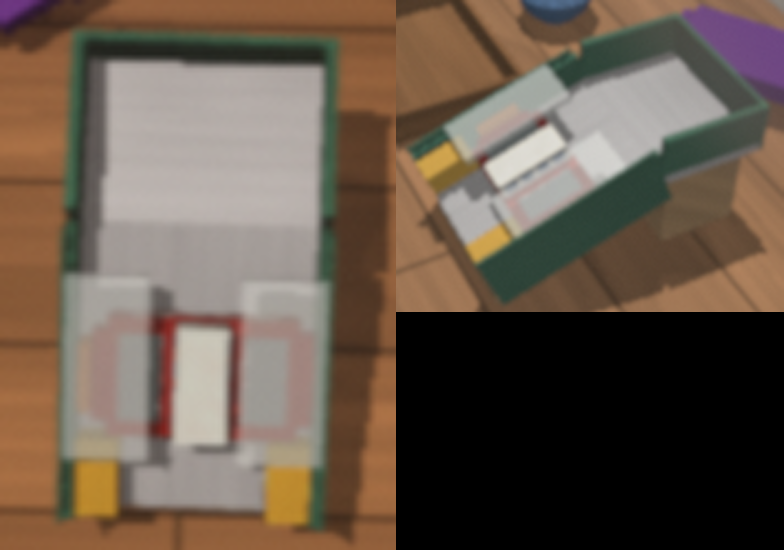

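```bash
python3 - <<'E'
import numpy as np,cv2
from h import *
f=np.load('top0.npz');P=cloud('top',f['d']);im=f['im']
m=(P[...,2]>0.045);m[:130]=0;m[255:]=0;m[:,:215]=0;m[:,300:]=0
m&=~((P[...,2]>0.22))
xy=P[m][:,:2]
r=cv2.minAreaRect((xy*1000).astype(np.float32));print(r)
# ray corners: back wall outer corners at z=.162; 
pin={'backL':(227,138.5),'backR':(286.5,139),'inL':(230.5,142),'inR':(283,142)}
hsv=cv2.cvtColor(im,cv2.COLOR_RGB2HSV)
# wall pixels z>.15 edges per row -> left/right outer edge of landing walls
L=[];R=[]
for v in range(142,186):
    z=P[v,:,2];g=np.where((z>0.13)&(z<.18)&(np.arange(512)>215)&(np.arange(512)<300))[0]
    L.append((g.min()-.5,v));R.append((g.max()+.5,v))
L=np.array(L);R=np.array(R)
for e in(L,R):
    q=ray('top',e,0.162)[:,:2];k=np.polyfit(q[:,0],q[:,1],1);res=q[:,1]-np.polyval(k,q[:,0]);k=np.polyfit(q[abs(res)<.003,0],q[abs(res)<.003,1],1);print('edge',k,np.polyval(k,.62))
# back outer edge
B=[]
for u in range(232,282):
    z=P[:,u,2];g=np.where((z>0.1)&(z<.2)&(np.arange(384)>125)&(np.arange(384)<250))[0];B.append((u,g.min()-.5,g.max()+.5))
B=np.array(B);q=ray('top',B[:,:2],.162);k=np.polyfit(q[:,1],q[:,0],1);print('back',k,np.polyval(k,0),q[:,0].std())
S=np.r_[B[:6],B[-6:]]
# yellow shoulders
y=cv2.inRange(hsv,(18,130,120),(32,255,255));y[:225]=0;y[255:]=0;y[:,:215]=0;y[:,300:]=0
n,l,st,ce=cv2.connectedComponentsWithStats(y)
for i in range(1,n):
    if st[i,4]>20: print(st[i],ce[i],P[l==i].mean(0))
# white bridge
w=((im.min(2)>190)).astype(np.uint8);w[:195]=0;w[240:]=0;w[:,:240]=0;w[:,275:]=0
n,l,st,ce=cv2.connectedComponentsWithStats(w)
for i in range(1,n):
    if st[i,4]>60: print('bridge',st[i],ce[i],P[l==i].mean(0),cv2.minAreaRect(np.argwhere(l==i)[:,::-1].astype(np.float32)))
# crate
m=(P[...,2]>0.02)&(P[...,2]<.08);m[:170]=0;m[255:]=0;m[:,:105]=0;m[:,208:]=0
print('crate',cv2.minAreaRect((P[m][:,:2]*1000).astype(np.float32)),P[m].mean(0))
print('floor',P[205:225,140:175].reshape(-1,3).mean(0))
E
```

```text
((576.0277099609375, 41.558746337890625), (221.64584350585938, 375.6600341796875), 89.93965911865234)
edge [-0.02253718  0.1217237 ] 0.10775064282623777
edge [-0.00735078 -0.06394896] -0.06850644508648925
back [0.0148977 0.7082564] 0.7082563965083516 0.0010921948587530577
[227 235  10  13 121] [231.46280992 240.55371901] [0.41240913 0.08513729 0.08883366]
[270 236  11  13 127] [275.15748031 241.98425197] [ 0.4104521  -0.04382844  0.10090441]
crate ((496.3293151855469, 332.776611328125), (241.8972930908203, 170.51687622070312), 88.65704345703125) [0.49885804 0.33839213 0.04013334]
floor [0.49375709 0.33241788 0.00931359]
```

```bash
cat >> h.py <<'E'
O=np.array([.5466,.0207,0]);YAW=-.0145
def C2W(p):
    p=np.atleast_2d(p).astype(float)/1000;c,s=np.cos(YAW),np.sin(YAW)
    return p@np.array([[c,-s,0],[s,c,0],[0,0,1]]).T+O
c20,s20=np.cos(np.radians(20)),np.sin(np.radians(20))
def SL(u,y,h): # u mm below lip along slope, h off floor -> chute mm
    return [40-u*c20-h*s20,y,115-u*s20+h*c20]
E
python3 - <<'E'
import numpy as np,cv2
from h import *
rects=[[[152,-80,162],[152,80,162],[40,80,162],[40,-80,162]],
[SL(155,30,44),SL(30,30,44),SL(30,80,44),SL(155,80,44)],[SL(155,-30,44),SL(30,-30,44),SL(30,-80,44),SL(155,-80,44)],
[SL(145,50,30),SL(200,50,30),SL(200,80,30),SL(145,80,30)],[SL(145,-50,30),SL(200,-50,30),SL(200,-80,30),SL(145,-80,30)],
[SL(103-18-0,0,0)]]
# bridge: hull centre u=103,y=-5 ; hull y axis along chute y; bridge 36 along hull y, 80 along x
rects[-1]=[SL(103+a*40,-5+b*18,44) for a,b in((-1,-1),(-1,1),(1,1),(1,-1))]
for n,(u0,u1,v0,v1,k) in {'top':(210,300,130,255,4.5),'side':(190,345,135,260,4)}.items():
    im=np.load(n+'0.npz')['im'][v0:v1,u0:u1,::-1]
    im=cv2.resize(im,None,fx=k,fy=k,interpolation=cv2.INTER_CUBIC)
    for r in rects:
        q=(proj(n,C2W(r))-[u0,v0]+.5)*k
        cv2.polylines(im,[np.round(q).astype(int)],True,(255,0,255),1)
    cv2.imwrite(f'pics/ov_{n}.png',im)
E
```

```text
(no output)
```

View pics/ov_top.png

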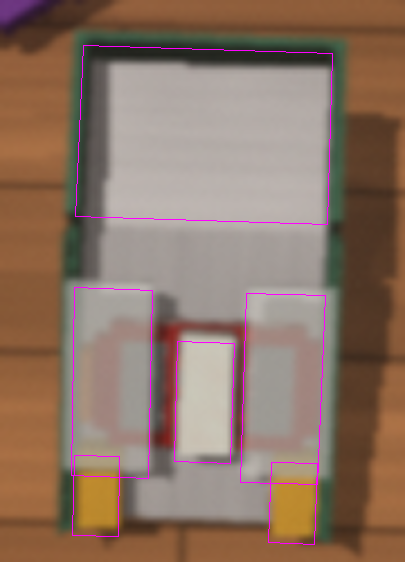

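View pics/ov_side.png

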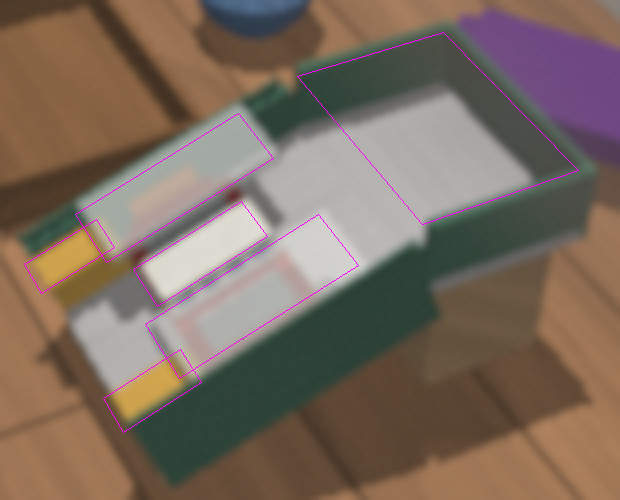

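```bash
sed -i 's/O=np.array(\[.5466/O=np.array([.5486/' h.py; cat >> h.py <<'E'
from scipy.spatial.transform import Rotation as Ro
def cur():
    o=bot.get_obs();q=o['tool_rot'];return np.array(o['eef_pos']),Ro.from_quat([q[1],q[2],q[3],q[0]]),o
def axes(xa,za):
    xa=np.array(xa,float);xa/=np.linalg.norm(xa);za=np.array(za,float);za-=xa*(za@xa);za/=np.linalg.norm(za)
    return Ro.from_matrix(np.c_[xa,np.cross(za,xa),za])
def tgt(tilt=0,sgn=1): # tool x pointing down, tilted so tip points to chute +x
    t=np.radians(tilt);c,s=np.cos(YAW),np.sin(YAW)
    return axes([np.sin(t)*c,np.sin(t)*s,-np.cos(t)],[-s*sgn,c*sgn,0])
def go(p,R):
    p0,R0,o=cur();d=R0.inv().apply(np.array(p)-p0)*1000
    w=(R0.inv()*R).as_rotvec(degrees=True)/6
    print('shift mm',np.round(d,1),'|',round(float(np.linalg.norm(d)),1),'turn',np.round(w,2),'t',round(o['t'],2),'F',np.round(o['contact_force'],1),'w',round(float(o['gripper_width']),3),'pos',np.round(p0,4),'q',np.round(o['q'],3).tolist())
    return d,w
E
python3 - <<'E'
from h import *
p,R,o=cur();print(R.as_matrix().round(3))
print(C2W([SL(165,-3,8),SL(103,-5,0),[97,0,115]]))
for s in(1,-1): go([.46,.02,.26],tgt(0,s)); go(C2W([-110,-3,200])[0],tgt(0,s))
E
```

```text
[[-0.    -0.966  0.26 ]
 [-0.002  0.26   0.966]
 [-1.    -0.    -0.002]]
[[0.43078344 0.01940814 0.06608422]
 [0.49174513 0.01652393 0.07977193]
 [0.6455898  0.01929355 0.115     ]]
shift mm [ -28.6 -439.  -535.7] | 693.2 turn [-2.37 -0.02 -0.  ] t 0.1 F [ 0.2 -0.4  0.1] w 0.999 pos [0.1752 0.6513 0.2304] q [-1.416, 0.478, 0.022, 1.556, -0.011, 1.109, -0.083]
shift mm [  31.4 -418.5 -541.9] | 685.4 turn [-2.37 -0.02 -0.  ] t 0.1 F [ 0.2 -0.4  0.1] w 0.999 pos [0.1752 0.6513 0.2304] q [-1.416, 0.478, 0.022, 1.556, -0.011, 1.109, -0.083]
shift mm [ -28.6 -439.  -535.7] | 693.2 turn [ 2.763e+01 -0.000e+00  2.000e-02] t 0.1 F [ 0.2 -0.4  0.1] w 0.999 pos [0.1752 0.6513 0.2304] q [-1.416, 0.478, 0.022, 1.556, -0.011, 1.109, -0.083]
shift mm [  31.4 -418.5 -541.9] | 685.4 turn [ 2.763e+01 -0.000e+00  2.000e-02] t 0.1 F [ 0.2 -0.4  0.1] w 0.999 pos [0.1752 0.6513 0.2304] q [-1.416, 0.478, 0.022, 1.556, -0.011, 1.109, -0.083]
```

```bash
python3 -m jog '-5 -30 -15 0 0 0 0;-5 -38 -19 0 0 0 0;-5 -38 -19 0 0 0 0;-5 -38 -19 0 0 0 0;-5 -38 -19 -1 0 0 0'; python3 - <<'E'
from h import *
go([.50,.02,.26],tgt(0,1))
E
```

```text
t: 0.6
eef_pos: [0.3284, 0.5152, 0.2561]
tool_rot: [0.537, -0.46, 0.538, 0.459]
contact_force: [0.1, 0.5, 0.3]
gripper_width: 0.142
shift mm [  -3.6 -246.7 -462.4] | 524.1 turn [-1.36 -0.01 -0.  ] t 0.6 F [0.1 0.5 0.3] w 0.142 pos [0.3284 0.5152 0.2561] q [-1.147, 0.35, 0.054, 1.69, -0.021, 1.103, 0.327]
```

```bash
python3 -m jog '0 -20 -38 0 0 0 0;0 -20 -38 0 0 0 0;0 -20 -38 0 0 0 0;0 -20 -38 0 0 0 0;0 -20 -38 0 0 0 0'; python3 -m jog '0 -20 -38 0 0 0 0;0 -20 -38 0 0 0 0;0 -20 -38 0 0 0 0;0 -20 -38 0 0 0 0;0 0 0 -1.3 0 0 0';python3 - <<'E'
from h import *
go([.50,.02,.26],tgt(0,1))
E
```

```text
t: 1.1
eef_pos: [0.3965, 0.3114, 0.256]
tool_rot: [0.538, -0.459, 0.538, 0.459]
contact_force: [0.5, 0.4, 1.0]
gripper_width: 0.002
t: 1.6
eef_pos: [0.4527, 0.1441, 0.2562]
tool_rot: [0.507, -0.493, 0.508, 0.492]
contact_force: [-0.2, 0.8, 0.0]
gripper_width: 0.002
shift mm [  -3.5  -50.9 -122.7] | 132.9 turn [-0.14 -0.02  0.  ] t 1.6 F [-0.2  0.8  0. ] w 0.002 pos [0.4527 0.1441 0.2562] q [-0.682, 0.114, 0.263, 2.002, -0.032, 1.031, 1.138]
```

```bash
python3 -m jog '0 -10 -38 -0.1 0 0 0;0 -10 -38 0 0 0 0;0 0 -38 0 0 0 0;0 0 -8 0 0 0 0';python3 - <<'E'
from h import *
go([.47,.02,.26],tgt(20,1))
go([.47,.02,.26],tgt(0,1))
E
```

```text
t: 2.0
eef_pos: [0.4691, 0.0235, 0.2561]
tool_rot: [0.504, -0.496, 0.505, 0.495]
contact_force: [-0.5, 0.3, -0.9]
gripper_width: -0.001
shift mm [-3.9 -1.  -3.5] | 5.3 turn [-0.03 -0.02 -3.34] t 2.0 F [-0.5  0.3 -0.9] w -0.001 pos [0.4691 0.0235 0.2561] q [-0.52, 0.103, 0.365, 2.018, -0.041, 1.029, 1.418]
shift mm [-3.9 -1.  -3.5] | 5.3 turn [-0.03 -0.01 -0.01] t 2.0 F [-0.5  0.3 -0.9] w -0.001 pos [0.4691 0.0235 0.2561] q [-0.52, 0.103, 0.365, 2.018, -0.041, 1.029, 1.418]
```

```bash
python3 -m jog '0 0 -3 0 0 -0.8 0;0 0 0 0 0 -0.8 0;0 0 0 0 0 -0.8 0;0 0 0 0 0 -0.9 0;0 0 0 0 0 0 0' ;python3 - <<'E'
from h import *
go(C2W(SL(164,-4,120))[0],tgt(20,1))
E
```

```text
t: 2.5
eef_pos: [0.4667, 0.0254, 0.255]
tool_rot: [0.58, -0.576, 0.41, 0.404]
contact_force: [-0.1, 0.6, 0.7]
gripper_width: -0.002
shift mm [53.8 97.  -7.2] | 111.1 turn [ 0.04  0.02 -0.05] t 2.5 F [-0.1  0.6  0.7] w -0.002 pos [0.4667 0.0254 0.255 ] q [-0.563, -0.099, 0.296, 2.254, 0.196, 0.658, 1.162]
```

```bash
python3 - <<'E'
from h import *
for u,h in((172,60),(172,50),(170,8),(164,8)):
  print(C2W(SL(u,-4,h)).round(4));go(C2W(SL(u,-4,h))[0],tgt(20,1))
E
```

```text
[[0.4064 0.0188 0.1126]]
shift mm [113.8 104.7  -7.3] | 154.8 turn [ 0.04  0.02 -0.05] t 2.5 F [-0.1  0.6  0.7] w -0.002 pos [0.4667 0.0254 0.255 ] q [-0.563, -0.099, 0.296, 2.254, 0.196, 0.658, 1.162]
[[0.4098 0.0187 0.1032]]
shift mm [123.8 104.6  -7.3] | 162.3 turn [ 0.04  0.02 -0.05] t 2.5 F [-0.1  0.6  0.7] w -0.002 pos [0.4667 0.0254 0.255 ] q [-0.563, -0.099, 0.296, 2.254, 0.196, 0.658, 1.162]
[[0.4261 0.0185 0.0644]]
shift mm [165.8 102.4  -7.4] | 195.0 turn [ 0.04  0.02 -0.05] t 2.5 F [-0.1  0.6  0.7] w -0.002 pos [0.4667 0.0254 0.255 ] q [-0.563, -0.099, 0.296, 2.254, 0.196, 0.658, 1.162]
[[0.4317 0.0184 0.0664]]
shift mm [165.8  96.4  -7.4] | 191.9 turn [ 0.04  0.02 -0.05] t 2.5 F [-0.1  0.6  0.7] w -0.002 pos [0.4667 0.0254 0.255 ] q [-0.563, -0.099, 0.296, 2.254, 0.196, 0.658, 1.162]
```

```bash
python3 -m jog '20 20 -2 0 0 0 0;20 20 -2 0 0 0 0;20 20 -3 0 0 0 0;0 0 0 0 0 0 0' ;python3 - <<'E'
from h import *
go(C2W(SL(172,-4,60))[0],tgt(20,1))
E
```

```text
t: 2.9
eef_pos: [0.4303, 0.0177, 0.1765]
tool_rot: [0.578, -0.575, 0.413, 0.405]
contact_force: [0.0, 0.6, -0.2]
gripper_width: -0.002
shift mm [52.5 43.7  0.9] | 68.3 turn [ 0.03 -0.02 -0.11] t 2.9 F [ 0.   0.6 -0.2] w -0.002 pos [0.4303 0.0177 0.1765] q [-0.548, -0.033, 0.291, 2.415, 0.235, 0.443, 1.107]
```

```bash
cat > fk.py <<'E'
import numpy as np
from scipy.optimize import least_squares
D=[([-1.416,.478,.022,1.556,-.011,1.109,-.083],[.1752,.6513,.2304]),([-1.147,.35,.054,1.69,-.021,1.103,.327],[.3284,.5152,.2561]),
([-.682,.114,.263,2.002,-.032,1.031,1.138],[.4527,.1441,.2562]),([-.52,.103,.365,2.018,-.041,1.029,1.418],[.4691,.0235,.2561]),
([-.563,-.099,.296,2.254,.196,.658,1.162],[.4667,.0254,.255]),([-.548,-.033,.291,2.415,.235,.443,1.107],[.4303,.0177,.1765])]
def rz(t):c,s=np.cos(t),np.sin(t);return np.array([[c,-s,0],[s,c,0],[0,0,1.]])
def ry(t):c,s=np.cos(t),np.sin(t);return np.array([[c,0,s],[0,1,0],[-s,0,c]])
S=[1,1,1,1,1,1,1]
def fk(q,k):
    h0,a,b,L,az,oa,ob,s1,s3=k[0],k[1],k[2],k[3],k[4],k[5],k[6],k[7],k[8]
    R=rz(az+s1*q[0])@ry(q[1]);p=np.array([0,0,h0])
    R=R@rz(s3*q[2]);p=p+R@[oa,0,a];R=R@ry(q[3]);p=p+R@[ob,0,0];R=R@rz(q[4]);p=p+R@[0,0,b];R=R@ry(q[5]);R=R@rz(q[6]);return p+R@[0,0,L],R
if __name__=='__main__':
  for s1 in(1,-1):
   for s3 in (1,-1):
    for az in(2.7,0,-.1,2.4):
     f=lambda k:np.concatenate([fk(q,[*k,0,0,s1,s3])[0]-p for q,p in D])
     r=least_squares(f,[.34,.5,.48,.35,az]);print(s1,s3,r.x.round(3),np.abs(r.fun).max().round(4))
E
python3 fk.py
```

```text
1 1 [-2.035  2.014 -0.448 -0.085  3.043] 0.399
1 1 [ 2.495 -2.089  0.488 -0.028 -0.073] 0.4008
1 1 [ 2.495 -2.089  0.488 -0.028 -0.073] 0.4008
1 1 [-2.035  2.014 -0.448 -0.085  3.043] 0.399
1 -1 [ 0.262 -0.282  0.565 -0.564  1.634] 0.571
1 -1 [ 0.263 -0.283  0.565 -0.564  1.634] 0.5712
1 -1 [ 0.263 -0.283  0.565 -0.564  1.634] 0.5712
1 -1 [ 0.262 -0.282  0.565 -0.564  1.634] 0.5711
-1 1 [ 0.246 -0.375 -0.508 -0.086  2.676] 0.1802
-1 1 [ 0.224  0.303  0.537 -0.009 -0.466] 0.1757
-1 1 [ 0.224  0.303  0.537 -0.009 -0.466] 0.1757
-1 1 [ 0.246 -0.375 -0.508 -0.086  2.676] 0.1802
-1 -1 [ 0.226 -0.521 -0.489 -0.261  3.009] 0.1294
-1 -1 [ 0.253  0.445  0.519  0.171 -0.13 ] 0.0565
-1 -1 [ 0.253  0.445  0.519  0.171 -0.13 ] 0.0565
-1 -1 [ 0.226 -0.521 -0.489 -0.261  3.009] 0.1294
```

```bash
cat > fk2.py <<'E'
import numpy as np,itertools
from fk import D,rz,ry
from scipy.optimize import least_squares
def fk(q,k,s):
    h0,a,b,L,x1,y1,y2,y3,az=k
    R=rz(az+s[0]*q[0]);p=np.array([0,0,h0])+R@[x1,0,0]
    R=R@ry(q[1])@rz(s[1]*q[2]);p=p+R@[0,y1,a];R=R@ry(q[3])@rz(s[2]*q[4]);p=p+R@[0,y2,b];R=R@ry(q[5]);return p+R@[0,y3,L],R
if __name__=='__main__':
  for s in itertools.product((-1,),(1,-1),(1,-1)):
     f=lambda k:np.concatenate([np.concatenate([fk(q,k,s)[0]-p for q,p in D]),.01*(k-[.35,.4,.4,.3,.08,0,0,0,0])])
     b=min((least_squares(f,[.35,.4,.4,.3,.08,y,0,0,0]) for y in(.1,-.1)),key=lambda r:r.cost);print(s,b.x.round(3),np.abs(b.fun[:18]).max().round(4))
E
python3 fk2.py
```

```text
(-1, 1, 1) [ 0.372  0.793  0.581  0.591 -0.912 -0.526 -0.063 -0.063  1.515] 0.046
(-1, 1, -1) [-0.182  0.968  0.2    0.403 -0.123 -0.758  0.151  0.151  0.595] 0.0924
(-1, -1, 1) [ 0.079  0.417  0.378  0.051  0.097 -0.365  0.074  0.074  0.252] 0.0259
(-1, -1, -1) [ 0.288  0.518  0.466  0.308  0.016 -0.066 -0.005 -0.005  0.02 ] 0.0028
```

```bash
cat > reach.py <<'E'
from fk2 import *
from h import C2W,SL,tgt
s=(-1,-1,-1)
f=lambda k:np.concatenate([np.concatenate([fk(q,k,s)[0]-p for q,p in D]),.003*(k-[.3,.5,.45,.3,.02,0,0,0,0])])
k=least_squares(f,[.35,.5,.45,.3,.02,-.06,0,0,0]).x
lo=[-2.96,-.34,-1.41,.24,-1.37,.17];hi=[2.96,2.1,1.46,2.44,4.51,1.92]
def ik(p,tilt):
    d=tgt(tilt).as_matrix()[:,0]
    best=None
    for q3 in(-1.2,-.6,0,.3,.8,1.3):
        g=lambda q:np.r_[(fk(q,k,s)[0]-p)*10,fk(q,k,s)[1][:,2]-d]
        r=least_squares(g,[-.5,.1,q3,2.2,.2,.5],bounds=(lo,hi))
        if best is None or r.cost<best.cost:best=r
    return best
if __name__=='__main__':
  print(fk(D[-1][0],k,s)[1][:,2],tgt(20).as_matrix()[:,0])
  for u,h in((163,8),(158,8),(150,8),(140,8),(120,8),(158,16)):
    for t in(0,5,10,15,20):
      r=ik(C2W(SL(u,-4,h))[0],t);print(u,h,t,'err mm/rad',np.abs(r.fun[:3]).max().round(3)*100,np.abs(r.fun[3:]).max().round(3),r.x.round(2))
E
python3 reach.py
```

```text
[ 3.31276495e-01 -3.01306998e-04 -9.43533673e-01] [ 0.34198419 -0.00495912 -0.93969262]
163 8 0 err mm/rad 0.0 0.0 [-0.56  0.41  0.44  2.25 -0.33  0.54]
163 8 5 err mm/rad 0.0 0.0 [-0.37  0.32  0.18  2.32 -0.09  0.42]
163 8 10 err mm/rad 0.0 0.0 [-0.59  0.34  0.43  2.37 -0.34  0.3 ]
163 8 15 err mm/rad 0.0 0.0 [-0.59  0.31  0.4   2.44 -0.34  0.17]
163 8 20 err mm/rad 1.2 0.038 [-0.94  0.48  0.86  2.44 -1.37  0.29]
158 8 0 err mm/rad 0.0 0.0 [-0.72  0.48  0.66  2.24 -0.54  0.58]
158 8 5 err mm/rad 0.0 0.0 [-0.35  0.33  0.17  2.31 -0.08  0.43]
158 8 10 err mm/rad 0.0 0.0 [-0.6   0.34  0.44  2.36 -0.35  0.31]
158 8 15 err mm/rad 0.0 0.0 [-0.41  0.28  0.19  2.44  0.1   0.18]
158 8 20 err mm/rad 0.8 0.025 [-0.91  0.46  0.82  2.44 -1.37  0.26]
150 8 0 err mm/rad 0.0 0.0 [-0.71  0.48  0.66  2.22 -0.53  0.6 ]
150 8 5 err mm/rad 0.0 0.0 [ 0.48  0.37 -0.81  2.3   0.56  0.57]
150 8 10 err mm/rad 0.0 0.0 [-0.38  0.3   0.19  2.36 -0.05  0.32]
150 8 15 err mm/rad 0.0 0.0 [-0.29  0.27  0.06  2.42  0.27  0.2 ]
150 8 20 err mm/rad 0.1 0.005 [-0.86  0.42  0.75  2.44 -1.37  0.21]
140 8 0 err mm/rad 0.0
[... 268 characters left out ...]
[-0.83  0.41  0.72  2.42 -1.27  0.19]
120 8 0 err mm/rad 0.0 0.0 [-0.69  0.5   0.66  2.15 -0.51  0.65]
120 8 5 err mm/rad 0.0 0.0 [ 0.11  0.33 -0.36  2.23  0.27  0.53]
120 8 10 err mm/rad 0.0 0.0 [-0.73  0.42  0.65  2.27 -0.58  0.41]
120 8 15 err mm/rad 0.0 0.0 [-0.61  0.34  0.47  2.34 -0.39  0.26]
120 8 20 err mm/rad 0.0 0.0 [ 0.17  0.27 -0.45  2.43  1.01  0.25]
158 16 0 err mm/rad 0.0 0.0 [-0.73  0.46  0.67  2.24 -0.51  0.6 ]
158 16 5 err mm/rad 0.0 0.0 [ 0.45  0.33 -0.77  2.32  0.51  0.55]
158 16 10 err mm/rad 0.0 0.0 [-0.6   0.32  0.43  2.37 -0.29  0.33]
158 16 15 err mm/rad 0.0 0.0 [-0.58  0.29  0.39  2.43 -0.22  0.2 ]
158 16 20 err mm/rad 0.8 0.025 [-0.99  0.48  0.92  2.44 -1.37  0.31]
```

```bash
python3 - <<'E'
from reach import *
from h import go
for u,h,t in((172,60,15),(172,60,12),(168,50,15),(164,30,15),(162,10,15),(162,10,17),(158,8,17),(152,8,18)):
      p=C2W(SL(u,-4,h))[0];r=ik(p,t);print(p.round(3),u,h,t,np.abs(r.fun[:3]).max().round(3)*100,np.abs(r.fun[3:]).max().round(3),r.x.round(2))
go(C2W(SL(168,-4,60))[0],tgt(14))
E
```

```text
[0.406 0.019 0.113] 172 60 15 0.0 0.0 [-1.16  0.33  1.06  2.44 -0.74  0.36]
[0.406 0.019 0.113] 172 60 12 0.0 0.0 [-0.89  0.2   0.72  2.42 -0.23  0.37]
[0.414 0.019 0.105] 168 50 15 0.0 0.0 [-1.02  0.29  0.88  2.44 -0.59  0.3 ]
[0.424 0.019 0.087] 164 30 15 0.0 0.0 [-0.85  0.32  0.71  2.43 -0.62  0.25]
[0.433 0.018 0.069] 162 10 15 0.0 0.0 [-0.51  0.29  0.31  2.44 -0.11  0.17]
[0.433 0.018 0.069] 162 10 17 0.0 0.0 [-0.82  0.39  0.7   2.44 -1.05  0.2 ]
[0.437 0.018 0.068] 158 8 17 0.0 0.0 [-0.75  0.36  0.6   2.43 -0.88  0.17]
[0.443 0.018 0.071] 152 8 18 0.0 0.0 [-0.78  0.38  0.64  2.43 -1.02  0.18]
shift mm [52.4 39.7  0.9] | 65.7 turn [ 0.03 -0.02  0.89] t 2.9 F [ 0.   0.6 -0.2] w -0.002 pos [0.4303 0.0177 0.1765] q [-0.548, -0.033, 0.291, 2.415, 0.235, 0.443, 1.107]
```

```bash
python3 -m jog '0 0 0 0 0 0.9 0;0 0 0 0 0 0 0' ;python3 - <<'E'
from h import *
go(C2W(SL(168,-4,58))[0],tgt(14))
E
```

```text
t: 3.1
eef_pos: [0.4374, 0.0197, 0.1819]
tool_rot: [0.562, -0.556, 0.436, 0.43]
contact_force: [1.9, -0.4, 0.4]
gripper_width: 0.0
shift mm [60.9 43.2 -1.4] | 74.7 turn [0.02 0.02 0.09] t 3.1 F [ 1.9 -0.4  0.4] w 0.0 pos [0.4374 0.0197 0.1819] q [-0.554, 0.006, 0.326, 2.34, 0.108, 0.551, 1.247]
```

```bash
python3 -m jog '15 11 0 0 0 0 0;15 11 0 0 0 0 0;15 10 0 0 0 0 0;12 8 -1 0 0 0 0;0 0 0 0 0 0 0' ;python3 - <<'E'
from h import *
go(C2W(SL(168,-4,58))[0],tgt(15));go(C2W(SL(164,-4,10))[0],tgt(16))
E
```

```text
t: 3.6
eef_pos: [0.4115, 0.0165, 0.1212]
tool_rot: [0.56, -0.557, 0.438, 0.429]
contact_force: [0.1, -0.8, -0.7]
gripper_width: 0.001
shift mm [8.7 3.  2.3] | 9.5 turn [ 0.02 -0.04 -0.11] t 3.6 F [ 0.1 -0.8 -0.7] w 0.001 pos [0.4115 0.0165 0.1212] q [-0.295, 0.101, 0.051, 2.435, 0.174, 0.37, 1.158]
shift mm [56.1 -5.7  2.5] | 56.4 turn [ 0.02 -0.04 -0.27] t 3.6 F [ 0.1 -0.8 -0.7] w 0.001 pos [0.4115 0.0165 0.1212] q [-0.295, 0.101, 0.051, 2.435, 0.174, 0.37, 1.158]
```

```bash
python3 -m jog '10 -1 1 0 0 0 0;10 -1 1 0 0 0 0;10 -1 0 0 0 0 0;8 0 0 0 0 0 0;0 0 0 0 0 0 0' ;python3 - <<'E'
from h import *
go(C2W(SL(163,-4,10))[0],tgt(16))
im,d=bot.read_camera('side');k=4
cv2.imwrite('pics/s1.png',cv2.resize(im[125:265,170:345,::-1],None,fx=k,fy=k,interpolation=cv2.INTER_CUBIC))
E
```

```text
t: 4.1
eef_pos: [0.4236, 0.0191, 0.084]
tool_rot: [0.559, -0.557, 0.438, 0.43]
contact_force: [0.8, 0.5, -0.2]
gripper_width: -0.0
shift mm [16.9 -4.4 -0.5] | 17.5 turn [ 0.05 -0.04 -0.29] t 4.1 F [ 0.8  0.5 -0.2] w -0.0 pos [0.4236 0.0191 0.084 ] q [-0.232, 0.212, -0.014, 2.435, 0.273, 0.265, 1.06]
```

View pics/s1.png

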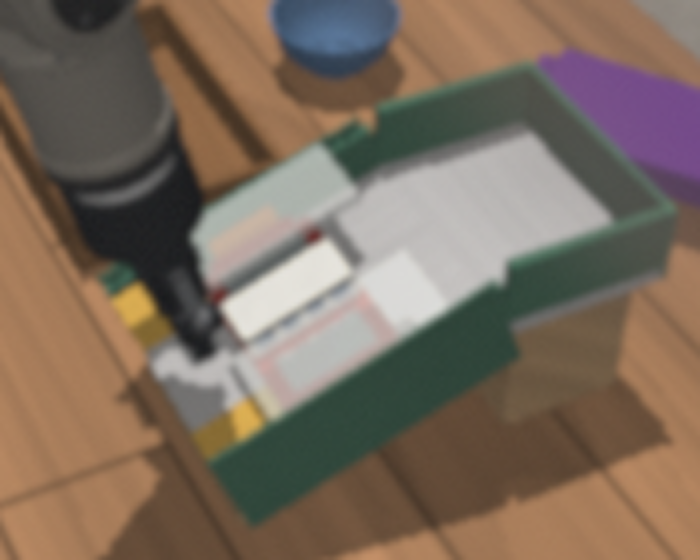

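The crop shows the closed fingers at about (205,345), in the channel between the yellow shoulders and just below the white bridge, whose lower end is at (230,310). Nothing else is touched, so I go down further.

```bash
python3 -m jog '5 -1 0 0 0 0 0;5 -1 0 0 0 0 0;4 -1 0 0 0 0 0;0 0 0 0 0 0 0' ;python3 - <<'E'
from h import *
go(C2W(SL(158,-4,9))[0],tgt(17))
E
```

```text
t: 4.55
eef_pos: [0.4302, 0.0186, 0.072]
tool_rot: [0.559, -0.557, 0.438, 0.429]
contact_force: [0.9, -0.6, -0.2]
gripper_width: 0.005
shift mm [ 4.2 -6.  -0.2] | 7.3 turn [ 0.04 -0.04 -0.45] t 4.55 F [ 0.9 -0.6 -0.2] w 0.005 pos [0.4302 0.0186 0.072 ] q [-0.24, 0.25, 0.0, 2.431, 0.295, 0.229, 1.041]
```

```bash
python3 -m jog '2 -2 0 0 0 -0.1 0;0 -2 0 0 0 -0.1 0;0 -1.5 0 0 0 0 0;0 0 0 0 0 0 0' ;python3 - <<'E'
from h import *
go(C2W(SL(156,-4,9))[0],tgt(17))
E
```

```text
t: 4.95
eef_pos: [0.4361, 0.0184, 0.072]
tool_rot: [0.564, -0.562, 0.432, 0.423]
contact_force: [-0.0, 0.4, 0.6]
gripper_width: 0.005
shift mm [ 2.6 -2.1 -0.1] | 3.4 turn [ 0.04 -0.04 -0.24] t 4.95 F [-0.   0.4  0.6] w 0.005 pos [0.4361 0.0184 0.072 ] q [-0.19, 0.255, -0.055, 2.43, 0.417, 0.213, 0.921]
```

```bash
python3 -m jog '0 -2 0 0 0 -0.1 0;-0.1 -1.5 0 0 0 -0.1 0;0 -1.5 0 0 0 0 0;0 0 0 0 0 0 0' ;python3 - <<'E'
from h import *
go(C2W(SL(150,-4,9))[0],tgt(18))
E
```

```text
t: 5.35
eef_pos: [0.4396, 0.0183, 0.0729]
tool_rot: [0.568, -0.566, 0.427, 0.418]
contact_force: [-4.5, 1.8, 1.5]
gripper_width: -0.002
shift mm [ 2.2 -4.5 -0. ] | 5.0 turn [ 0.04 -0.04 -0.23] t 5.35 F [-4.5  1.8  1.5] w -0.002 pos [0.4396 0.0183 0.0729] q [-0.129, 0.256, -0.124, 2.432, 0.56, 0.206, 0.78]
```

```bash
python3 -m jog '-0.4 -2 0 0 0 0 0;-0.2 -2 0 0 0 -0.1 0;-0.2 -2 0 0 0 -0.1 0;0 0 0 0 0 0 0' ;python3 - <<'E'
from h import *
go(C2W(SL(140,-4,9))[0],tgt(18))
E
```

```text
t: 5.75
eef_pos: [0.4433, 0.0182, 0.0744]
tool_rot: [0.571, -0.57, 0.422, 0.413]
contact_force: [-5.3, 2.8, -3.3]
gripper_width: 0.001
shift mm [  2.1 -10.5   0. ] | 10.7 turn [ 0.05 -0.05 -0.06] t 5.75 F [-5.3  2.8 -3.3] w 0.001 pos [0.4433 0.0182 0.0744] q [-0.119, 0.254, -0.138, 2.435, 0.651, 0.195, 0.69]
```

```bash
python3 -m jog '-0.1 -2 0 0 0 0 0;-0.1 -2 0 0 0 -0.1 0;-0.1 -2 0 0 0 -0.1 0;-0.1 -2 0 0 0 0 0;0 0 0 0 0 0 0' ;python3 - <<'E'
from h import *
go(C2W(SL(140,-4,9))[0],tgt(18))
E
```

```text
t: 6.25
eef_pos: [0.4508, 0.0181, 0.0772]
tool_rot: [0.576, -0.575, 0.416, 0.407]
contact_force: [-6.2, 2.0, -2.3]
gripper_width: 0.002
shift mm [ 2.6 -2.4  0. ] | 3.5 turn [ 0.05 -0.05  0.14] t 6.25 F [-6.2  2.  -2.3] w 0.002 pos [0.4508 0.0181 0.0772] q [-0.089, 0.256, -0.17, 2.431, 0.755, 0.191, 0.589]
```

```bash
python3 -m jog '0 -2.5 0 0 0 0 0;0 -2.5 0 0 0 -0.1 0;0 -2.5 0 0 0 0 0;0 -2.5 0 0 0 0 0;0 -2 0 0 0 0 0' ;python3 - <<'E'
from h import *
go(C2W(SL(125,-4,9))[0],tgt(19))
im,d=bot.read_camera('top');k=4.5
cv2.imwrite('pics/t1.png',cv2.resize(im[130:255,180:300,::-1],None,fx=k,fy=k,interpolation=cv2.INTER_CUBIC))
E
```

```text
t: 6.75
eef_pos: [0.4618, 0.0179, 0.081]
tool_rot: [0.578, -0.577, 0.413, 0.404]
contact_force: [-7.2, 2.9, -2.5]
gripper_width: -0.002
shift mm [ 2.4 -5.7 -0. ] | 6.2 turn [ 0.05 -0.05  0.07] t 6.75 F [-7.2  2.9 -2.5] w -0.002 pos [0.4618 0.0179 0.081 ] q [-0.059, 0.26, -0.197, 2.411, 0.766, 0.202, 0.587]
```

View pics/t1.png

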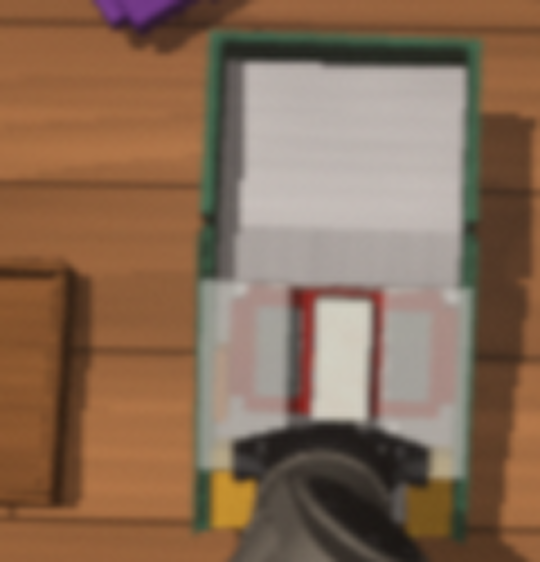

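The top crop shows the hull straight across the chute, upper edge at (340,292), bridge in the slot at (340,360). It is moving up without twisting, at about 8 N.

```bash
python3 -m jog '0 -3 0 0 0 0 0;0 -3 0 0 0 0 0;0 -3 0 0 0 0 0;0 -3 0 0 0 0 0;0 -3 0 0 0 0 0';python3 -m jog '0 -3 0 0 0 0 0;0 -3 0 0 0 0 0;0 -3 0 0 0 0 0;0 -3 0 0 0 0 0;0 -3 0 0 0 0 0' ;python3 - <<'E'
from h import *
go(C2W(SL(80,-4,9))[0],tgt(20))
E
```

```text
t: 7.3
eef_pos: [0.4758, 0.0177, 0.086]
tool_rot: [0.578, -0.577, 0.413, 0.404]
contact_force: [-7.2, 2.7, -4.2]
gripper_width: -0.002
t: 7.8
eef_pos: [0.4899, 0.0175, 0.091]
tool_rot: [0.577, -0.576, 0.413, 0.404]
contact_force: [-6.6, 2.3, -2.4]
gripper_width: -0.0
shift mm [  1.9 -21.   -0.1] | 21.0 turn [ 0.05 -0.05 -0.1 ] t 7.8 F [-6.6  2.3 -2.4] w -0.0 pos [0.4899 0.0175 0.091 ] q [0.025, 0.279, -0.273, 2.341, 0.673, 0.255, 0.705]
```

```bash
python3 -m jog '0 -3 0 0 0 0 0;0 -3 0 0 0 0 0;0 -3 0 0 0 0 0;0 -3 0 0 0 0 0;0 -3 0 0 0 0 0';python3 -m jog '0 -3 0 0 0 0 0;0 -3 0 0 0 0 0;0 -3 0 0 0 0 0;0 -3 0 0 0 0 0;0 -2 0 0 0 0 0' ;python3 - <<'E'
from h import *
go(C2W(SL(60,-4,9))[0],tgt(20))
im,d=bot.read_camera('top');k=4.5
a=cv2.resize(im[130:255,210:300,::-1],None,fx=k,fy=k,interpolation=cv2.INTER_CUBIC)
im,d=bot.read_camera('side')
b=cv2.resize(im[130:270,230:345,::-1],None,fx=3.4,fy=3.4,interpolation=cv2.INTER_CUBIC)
h=min(len(a),len(b));cv2.imwrite('pics/c2.png',np.hstack([a[:h],b[:h]]))
E
```

```text
t: 8.3
eef_pos: [0.5077, 0.0176, 0.0981]
tool_rot: [0.579, -0.577, 0.411, 0.402]
contact_force: [-2.3, -0.9, -0.8]
gripper_width: -0.008
t: 8.8
eef_pos: [0.5207, 0.0176, 0.1028]
tool_rot: [0.579, -0.577, 0.411, 0.402]
contact_force: [-2.4, 0.2, -1.7]
gripper_width: 0.001
shift mm [ 2.7 -7.9 -0.5] | 8.4 turn [ 0.04 -0.04 -0.04] t 8.8 F [-2.4  0.2 -1.7] w 0.001 pos [0.5207 0.0176 0.1028] q [0.081, 0.298, -0.322, 2.271, 0.614, 0.302, 0.785]
```

View pics/c2.png

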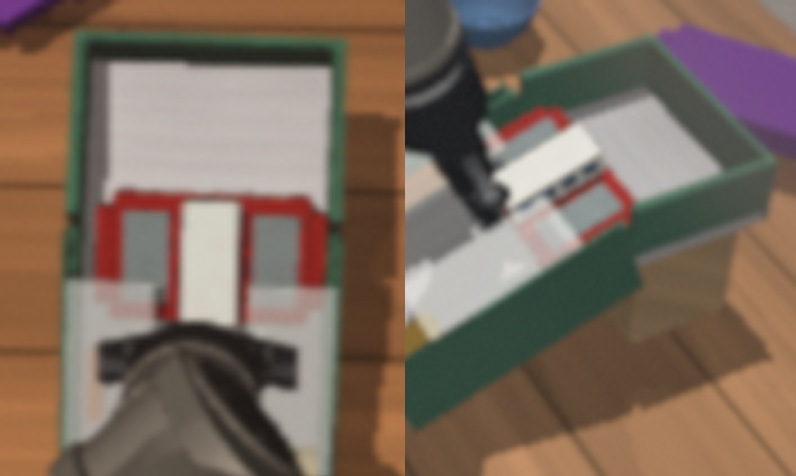

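The ferry is past the cheek. In the top crop the hull's upper edge is at (215,197), still square and nearing the lip, and the push force is down to about 3 N.

```bash
python3 -m jog '0 -2.5 0 0 0 0 0;0 -2.5 0 0 0 0 0;0 -2.5 0 0 0 0 0;0 -2.5 0 0 0 0 0;0 -2.5 0 0 0 0 0';python3 -m jog '0 -2.5 0 0 0 0 0;0 -2.5 0 0 0 0 0;0 -2.5 0 0 0 0 0;0 0 0 0 0 0 0' ;python3 - <<'E'
from h import *
go(C2W([30,-4,122])[0],tgt(0))
im,d=bot.read_camera('top');k=4.5
a=cv2.resize(im[130:255,210:300,::-1],None,fx=k,fy=k,interpolation=cv2.INTER_CUBIC)
im,d=bot.read_camera('side')
b=cv2.resize(im[130:270,230:345,::-1],None,fx=3.4,fy=3.4,interpolation=cv2.INTER_CUBIC)
h=min(len(a),len(b));cv2.imwrite('pics/c3.png',np.hstack([a[:h],b[:h]]))
E
```

```text
t: 9.4
eef_pos: [0.5323, 0.0175, 0.1069]
tool_rot: [0.579, -0.577, 0.411, 0.403]
contact_force: [-3.3, 0.4, -0.5]
gripper_width: 0.0
t: 9.8
eef_pos: [0.5398, 0.0174, 0.1097]
tool_rot: [0.579, -0.577, 0.411, 0.402]
contact_force: [-1.9, -0.8, 0.4]
gripper_width: 0.004
shift mm [  1.5 -40.6  -0.8] | 40.6 turn [ 0.03 -0.04  3.3 ] t 9.8 F [-1.9 -0.8  0.4] w 0.004 pos [0.5398 0.0174 0.1097] q [0.109, 0.313, -0.346, 2.224, 0.582, 0.333, 0.831]
```

View pics/c3.png

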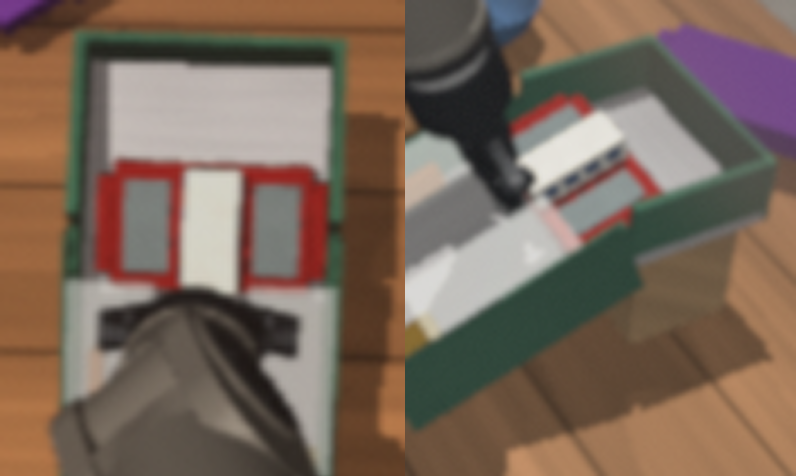

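```bash
python3 -m jog '-1 -3 0 0 0 0.2 0;-1 -3 0 0 0 0.3 0;-1 -3 0 0 0 0.3 0;-1 -3 0 0 0 0.3 0;-1 -3 0 0 0 0.3 0';python3 -m jog '-1 -3 0 0 0 0.3 0;-1 -3 0 0 0 0.3 0;-1 -3 0 0 0 0.3 0;0 -2 0 0 0 0.3 0;0 0 0 0 0 0 0' ;python3 - <<'E'
from h import *
go(C2W([39,-4,124])[0],tgt(0))
im,d=bot.read_camera('top');k=4.5
a=cv2.resize(im[130:255,210:300,::-1],None,fx=k,fy=k,interpolation=cv2.INTER_CUBIC)
im,d=bot.read_camera('side')
b=cv2.resize(im[130:270,230:345,::-1],None,fx=3.4,fy=3.4,interpolation=cv2.INTER_CUBIC)
h=min(len(a),len(b));cv2.imwrite('pics/c4.png',np.hstack([a[:h],b[:h]]))
E
```

```text
t: 10.4
eef_pos: [0.552, 0.0173, 0.1187]
tool_rot: [0.548, -0.545, 0.453, 0.444]
contact_force: [-3.5, -0.2, 0.2]
gripper_width: -0.0
t: 10.9
eef_pos: [0.5643, 0.0173, 0.1236]
tool_rot: [0.52, -0.516, 0.485, 0.477]
contact_force: [0.3, 0.3, -0.8]
gripper_width: 0.001
shift mm [  1.3 -23.2  -0.9] | 23.2 turn [ 0.02 -0.04  0.71] t 10.9 F [ 0.3  0.3 -0.8] w 0.001 pos [0.5643 0.0173 0.1236] q [0.245, 0.437, -0.493, 1.95, 0.326, 0.755, 1.125]
```

View pics/c4.png

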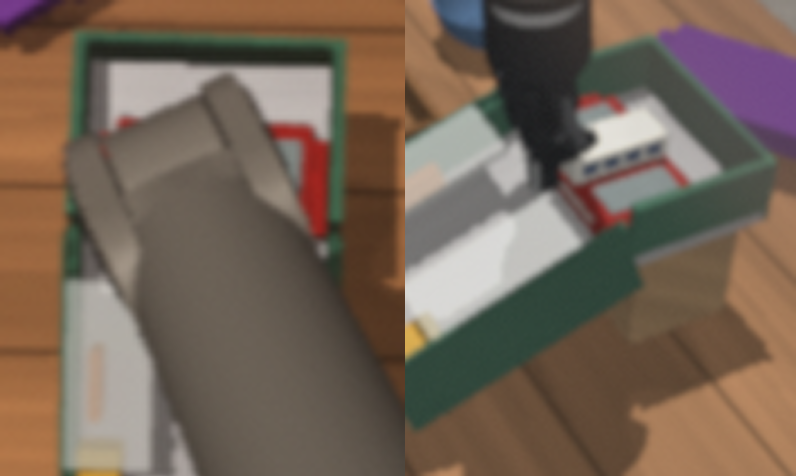

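The ferry has tipped level. In the side crop the whole hull is clear of the hood, with the bridge at (615,140). I push it further onto the landing.

```bash
python3 -m jog '0.3 -3 0 0 0 0.3 0;0.2 -3 0 0 0 0.3 0;0 -3 0 0 0 0.1 0;0 -3 0 0 0 0 0;0 -3 0 0 0 0 0';python3 -m jog '0 -3 0 0 0 0 0;0 -3 0 0 0 0 0;0 -2 0 0 0 0 0;0 0 0 0 0 0 0';python3 - <<'E'
from h import *
go(C2W([39,-4,124])[0],tgt(0))
im,d=bot.read_camera('side');b=cv2.resize(im[100:270,200:345,::-1],None,fx=3.4,fy=3.4,interpolation=cv2.INTER_CUBIC)
cv2.imwrite('pics/c5.png',b);np.savez('s5.npz',im=im,d=d)
E
```

```text
t: 11.5
eef_pos: [0.5773, 0.0171, 0.123]
tool_rot: [0.501, -0.498, 0.504, 0.496]
contact_force: [-2.3, -0.7, 2.5]
gripper_width: 0.002
t: 11.9
eef_pos: [0.5862, 0.017, 0.123]
tool_rot: [0.502, -0.498, 0.504, 0.496]
contact_force: [-0.7, -0.0, 1.8]
gripper_width: -0.001
shift mm [-1.  -1.4 -0.8] | 1.9 turn [ 0.03 -0.04 -0.  ] t 11.9 F [-0.7 -0.   1.8] w -0.001 pos [0.5862 0.017  0.123 ] q [0.237, 0.503, -0.49, 1.842, 0.307, 0.872, 1.158]
```

View pics/c5.png

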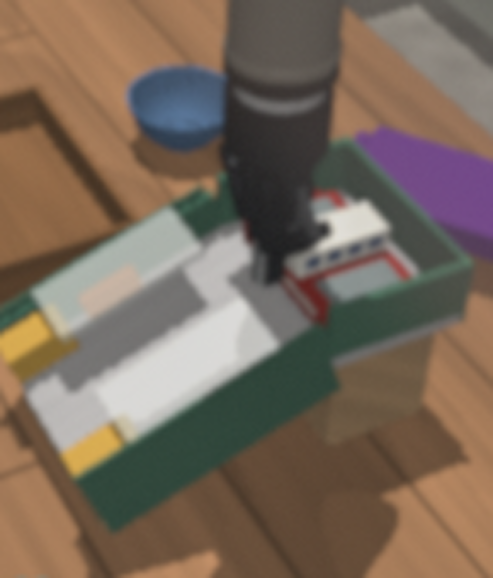

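```bash
python3 -m jog '-2 8 0 0 0 0 0;-30 5 0 0 0 0 0;-40 0 0 0 0 0 0;-40 0 0 0 0 0 85;-20 0 0 0 0 0 85';python3 -m jog '0 40 0 0 0 0 85;0 30 0 0 0 0 85;0 0 0 0 0 0 85' | tail -4; python3 - <<'E'
from h import *
im,d=bot.read_camera('top');np.savez('t6.npz',im=im,d=d);cv2.imwrite('pics/t6.png',im[:,:,::-1])
im2,d2=bot.read_camera('side');np.savez('s6.npz',im=im2,d=d2)
cv2.imwrite('pics/s6.png',cv2.resize(im2[100:270,170:345,::-1],None,fx=3.4,fy=3.4,interpolation=cv2.INTER_CUBIC))
go(C2W([92,0,150])[0],tgt(0))
E
```

```text
t: 12.45
eef_pos: [0.5741, 0.0183, 0.2591]
tool_rot: [0.503, -0.499, 0.503, 0.495]
contact_force: [0.0, 0.3, -0.6]
gripper_width: 0.332
eef_pos: [0.4993, 0.0186, 0.2553]
tool_rot: [0.501, -0.499, 0.505, 0.496]
contact_force: [1.5, -0.2, 0.5]
gripper_width: 0.844
shift mm [ 105.8 -137.8    3.2] | 173.7 turn [ 0.03 -0.05  0.01] t 12.85 F [-0.1 -0.4  0.3] w 0.991 pos [0.5027 0.0184 0.2557] q [0.333, 0.216, -0.568, 1.9, 0.139, 1.063, 1.266]
```

View pics/s6.png

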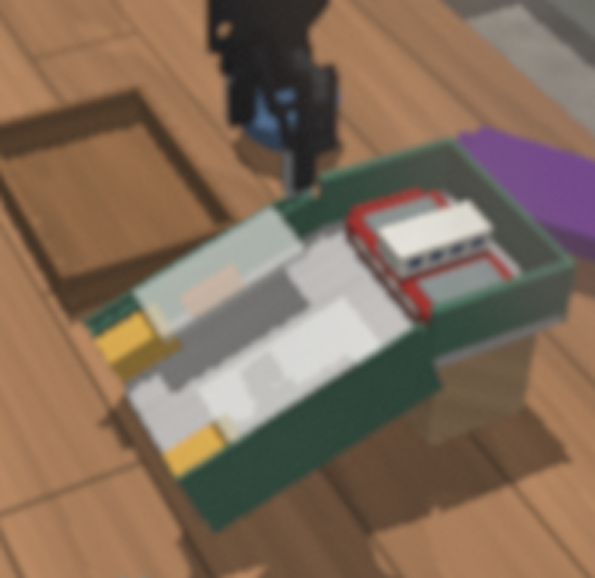

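View pics/t6.png

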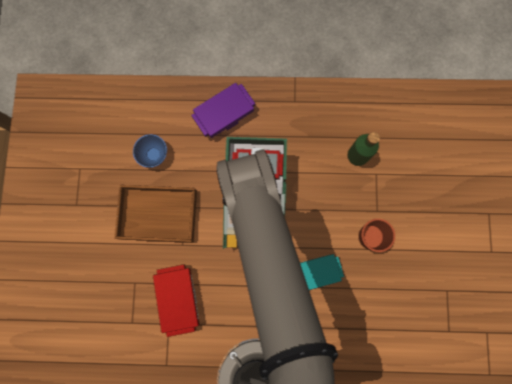

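The ferry lies level and square on the open landing (side crop, bridge at (435,235)), and the fingers are clear and open. Now I measure the bridge.

```bash
python3 - <<'E'
from h import *
f=np.load('s6.npz');im=f['im'].astype(int);P=cloud('side',f['d'])
m=((im[...,0]>205)&(im[...,2]>175)&(im[...,0]-im[...,2]>5)).astype(np.uint8)
m[:150]=0;m[185:]=0;m[:,:270]=0;m[:,325:]=0
n,l,st,ce=cv2.connectedComponentsWithStats(m);i=1+st[1:,4].argmax();print(st[i],ce[i],'z',np.median(P[l==i][:,2]))
cnt=max(cv2.findContours((l==i).astype(np.uint8),0,cv2.CHAIN_APPROX_NONE)[0],key=len)[:,0,:]
q=ray('side',cnt,.159);r=cv2.minAreaRect((q[:,:2]*1000).astype(np.float32));print(r,'depth centroid',P[l==i].mean(0))
k=cv2.resize(im.astype(np.uint8)[135:195,255:335,::-1],None,fx=7,fy=7,interpolation=cv2.INTER_CUBIC)
bx=cv2.boxPoints(r)/1000;bx=np.c_[bx,np.full(4,.159)]
cv2.polylines(k,[np.round((proj('side',bx)-[255,135]+.5)*7).astype(int)],True,(255,0,255),1)
cv2.imwrite('pics/br.png',k)
c=C2W([0,0,0])[0];w=np.array(r[0])/1000-c[:2];print('chute xy',w@[np.cos(YAW),np.sin(YAW)],w@[-np.sin(YAW),np.cos(YAW)])
E
```

```text
[283 161  29  14 225] [296.72       167.12444444] z 0.1617425572075547
((638.7451171875, 16.24191665649414), (31.900184631347656, 73.25874328613281), 87.37548065185547) depth centroid [0.63581804 0.01350937 0.16171055]
chute xy 0.09020028079142478 -0.0031505562991149547
```

View pics/br.png

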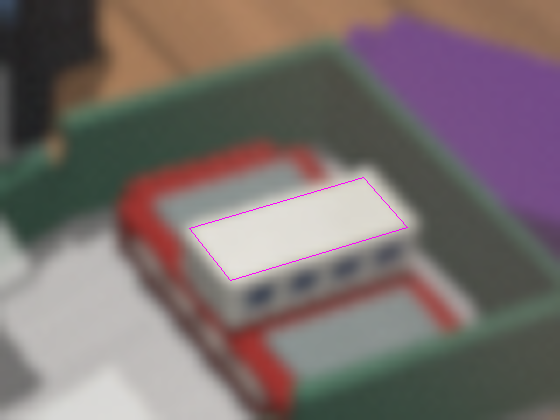

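```bash
python3 -m jog '0 -35 0 0 0 0 70;0 -35 0 0 0 0 70;0 -35 0 0 0 0 70;0 -28 0 0 0 0 70;0 0 0 0 0 0 70'; python3 - <<'E'
from h import *
go([.639,.0165,.137],tgt(0))
E
```

```text
t: 13.35
eef_pos: [0.6395, 0.0167, 0.2538]
tool_rot: [0.503, -0.498, 0.504, 0.496]
contact_force: [-0.3, 0.3, -0.2]
gripper_width: 0.817
shift mm [116.8   0.5   0.2] | 116.9 turn [ 0.01 -0.03  0.  ] t 13.35 F [-0.3  0.3 -0.2] w 0.817 pos [0.6395 0.0167 0.2538] q [0.253, 0.45, -0.522, 1.592, 0.242, 1.164, 1.236]
```

```bash
python3 -m jog '25 0 0 0 0 0 70;25 0 0 0 0 0 70;20 0 0 0 0 0 70;10 0 0 0 0 0 70;0 0 0 0 0 0 70'; python3 - <<'E'
from h import *
go([.639,.0165,.137],tgt(0))
im,d=bot.read_camera('side');cv2.imwrite('pics/s7.png',cv2.resize(im[100:210,240:345,::-1],None,fx=5,fy=5,interpolation=cv2.INTER_CUBIC))
E
```

```text
t: 13.85
eef_pos: [0.6348, 0.0165, 0.1735]
tool_rot: [0.501, -0.497, 0.505, 0.497]
contact_force: [-0.1, 0.5, 0.6]
gripper_width: 0.82
shift mm [36.5 -4.4  0.2] | 36.8 turn [ 0.03 -0.05 -0.03] t 13.85 F [-0.1  0.5  0.6] w 0.82 pos [0.6348 0.0165 0.1735] q [0.239, 0.519, -0.503, 1.681, 0.289, 1.02, 1.197]
```

View pics/s7.png

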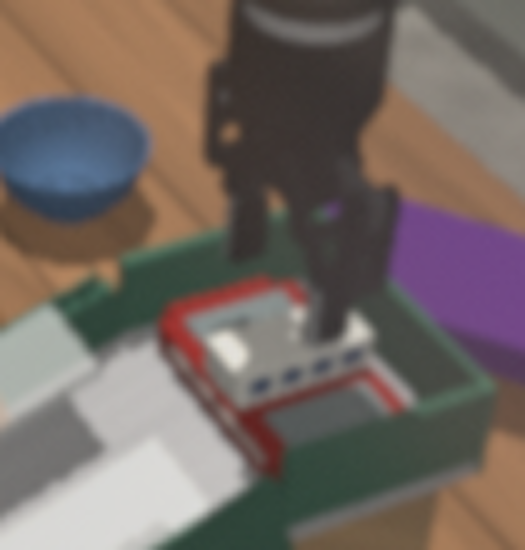

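```bash
python3 -m jog '10 -2 0 0 0 0 70;10 -2 0 0 0 0 70;8 0 0 0 0 0 70;8 0 0 0 0 0 70;0 0 0 0 0 0 70'; python3 - <<'E'
from h import *
go([.639,.0165,.137],tgt(0))
im,d=bot.read_camera('side');cv2.imwrite('pics/s8.png',cv2.resize(im[100:210,240:345,::-1],None,fx=5,fy=5,interpolation=cv2.INTER_CUBIC))
E
```

```text
t: 14.4
eef_pos: [0.6387, 0.0163, 0.1374]
tool_rot: [0.501, -0.497, 0.505, 0.497]
contact_force: [-0.5, 0.6, -0.3]
gripper_width: 0.821
shift mm [ 0.4 -0.3  0.3] | 0.6 turn [ 0.03 -0.05 -0.03] t 14.4 F [-0.5  0.6 -0.3] w 0.821 pos [0.6387 0.0163 0.1374] q [0.227, 0.564, -0.488, 1.7, 0.316, 0.961, 1.178]
```

View pics/s8.png

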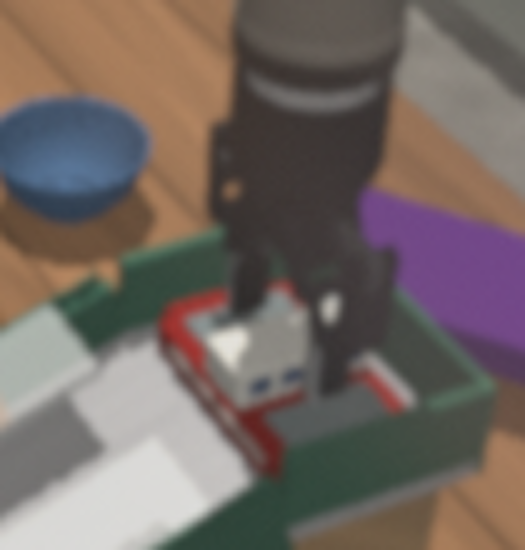

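The fingers stand on either side of the bridge (far one at (248,290), near one at (330,370)), so I close.

```bash
python3 -m jog '0 0 0 0 0 0 25;0 0 0 0 0 0 25;0 0 0 0 0 0 25;0 0 0 0 0 0 25;0 0 0 0 0 0 25' 40; python3 -m jog '0 0 0 0 0 0 20;0 0 0 0 0 0 20' 50; python3 -m jog '-4 0 0 0 0 0 20;-8 0 0 0 0 0 20;-10 0 0 0 0 0 20;0 0 0 0 0 0 20' 50;python3 - <<'E'
from h import *
go([.639,.0165,.28],tgt(0))
im,d=bot.read_camera('side');cv2.imwrite('pics/s9.png',cv2.resize(im[100:210,240:345,::-1],None,fx=5,fy=5,interpolation=cv2.INTER_CUBIC))
E
```

```text
t: 14.95
eef_pos: [0.6402, 0.016, 0.1398]
tool_rot: [0.502, -0.498, 0.504, 0.495]
contact_force: [-0.4, -2.1, 6.2]
gripper_width: 0.411
t: 15.15
eef_pos: [0.6402, 0.016, 0.1398]
tool_rot: [0.502, -0.498, 0.504, 0.495]
contact_force: [-1.1, -1.8, 6.7]
gripper_width: 0.412
t: 15.55
eef_pos: [0.6406, 0.0171, 0.1627]
tool_rot: [0.502, -0.499, 0.504, 0.496]
contact_force: [-0.2, -0.1, -3.0]
gripper_width: 0.408
shift mm [-117.3    1.4   -1.1] | 117.3 turn [ 0.03 -0.04  0.02] t 15.55 F [-0.2 -0.1 -3. ] w 0.408 pos [0.6406 0.0171 0.1627] q [0.233, 0.537, -0.498, 1.68, 0.3, 1.0, 1.19]
```

View pics/s9.png

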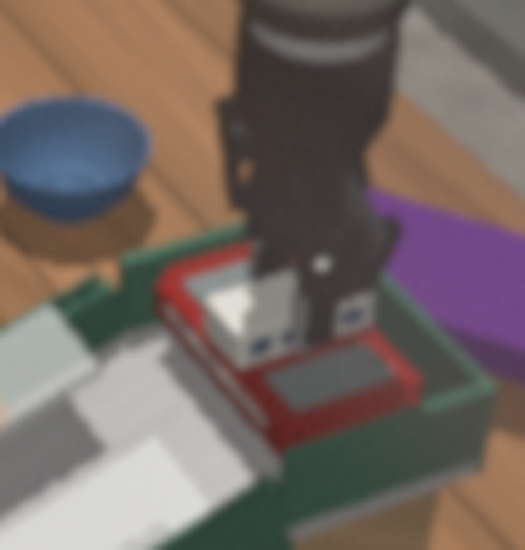

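```bash
python3 -m jog '-15 0 0 0 0 0 20;-20 0 0 0 0 0 20;-20 0 0 0 0 0 20;-20 0 0 0 0 0 20;-12 0 0 0 0 0 20'; python3 - <<'E'
from h import *
go([.496,.333,.255],tgt(0))
E
```

```text
t: 16.1
eef_pos: [0.6403, 0.0173, 0.2504]
tool_rot: [0.502, -0.499, 0.504, 0.496]
contact_force: [0.9, 0.8, -3.0]
gripper_width: 0.412
shift mm [ -6.2 148.  314. ] | 347.2 turn [ 0.03 -0.04  0.01] t 16.1 F [ 0.9  0.8 -3. ] w 0.412 pos [0.6403 0.0173 0.2504] q [0.252, 0.454, -0.522, 1.594, 0.246, 1.158, 1.233]
```

```bash
python3 -m jog '-1 6 14 0 0 0 20;-1 9 20 0 0 0 20;-1 11 24 0 0 0 20;-1 12 25 0 0 0 20;-1 12 25 0 0 0 20'; python3 -m jog '0 12 25 0 0 0 20;0 12 25 0 0 0 20;0 12 25 0 0 0 20;0 12 25 0 0 0 20;0 12 25 0 0 0 20';python3 - <<'E'
from h import *
go([.496,.333,.255],tgt(0))
E
```

```text
t: 16.6
eef_pos: [0.5891, 0.1275, 0.2514]
tool_rot: [0.501, -0.498, 0.505, 0.497]
contact_force: [-0.1, -0.2, -3.6]
gripper_width: 0.409
t: 17.1
eef_pos: [0.5303, 0.2529, 0.251]
tool_rot: [0.501, -0.498, 0.505, 0.497]
contact_force: [0.6, 0.3, -3.3]
gripper_width: 0.407
shift mm [-4.4 35.2 79.7] | 87.2 turn [ 0.04 -0.05 -0.03] t 17.1 F [ 0.6  0.3 -3.3] w 0.407 pos [0.5303 0.2529 0.251 ] q [-0.076, 0.383, -0.615, 1.712, 0.244, 1.128, 0.797]
```

```bash
python3 -m jog '0 10 24 0 0 0 20;0 10 23 0 0 0 20;0 9 18 0 0 0 20;0 6 13 0 0 0 20;0 0 0 0 0 0 20';python3 - <<'E'
from h import *
go([.496,.333,.0328],tgt(0))
im,d=bot.read_camera('side');cv2.imwrite('pics/s10.png',cv2.resize(im[50:230,100:300,::-1],None,fx=3.2,fy=3.2,interpolation=cv2.INTER_CUBIC))
E
```

```text
t: 17.6
eef_pos: [0.496, 0.3323, 0.2512]
tool_rot: [0.5, -0.499, 0.503, 0.498]
contact_force: [0.5, 0.1, -3.3]
gripper_width: 0.407
shift mm [218.4  -0.6   1.6] | 218.4 turn [ 0.07 -0.04 -0.02] t 17.6 F [ 0.5  0.1 -3.3] w 0.407 pos [0.496  0.3323 0.2512] q [-0.209, 0.404, -0.637, 1.689, 0.262, 1.139, 0.644]
```

View pics/s10.png

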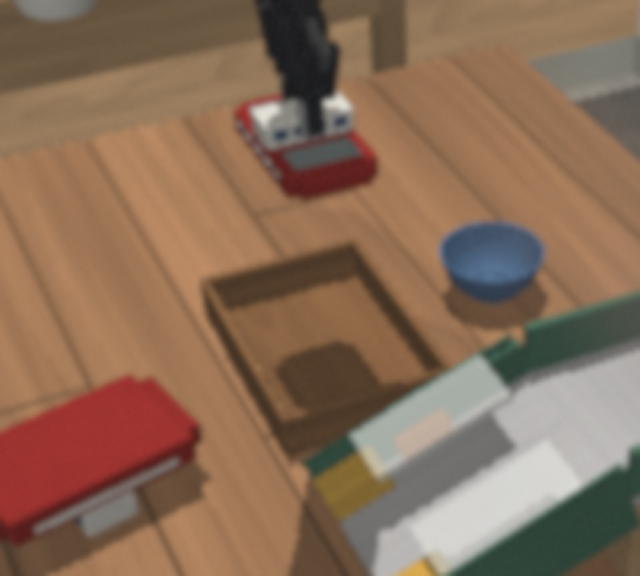

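```bash
python3 -m jog '20 0 0 0 0 0 20;28 0 0 0 0 0 20;28 0 0 0 0 0 20;28 0 0 0 0 0 20;20 0 0 0 0 0 20'; python3 -m jog '20 0 0 0 0 0 20;18 0 0 0 0 0 20;15 0 0 0 0 0 20;10 0 0 0 0 0 20;0 0 0 0 0 0 20';python3 - <<'E'
from h import *
go([.496,.333,.0328],tgt(0))
im,d=bot.read_camera('side');cv2.imwrite('pics/s11.png',cv2.resize(im[50:230,100:300,::-1],None,fx=3.2,fy=3.2,interpolation=cv2.INTER_CUBIC))
E
```

```text
t: 18.15
eef_pos: [0.4987, 0.3264, 0.1254]
tool_rot: [0.501, -0.498, 0.506, 0.495]
contact_force: [0.2, 0.8, -3.0]
gripper_width: 0.409
t: 18.65
eef_pos: [0.4979, 0.3275, 0.0632]
tool_rot: [0.501, -0.498, 0.506, 0.496]
contact_force: [0.5, -0.3, -3.5]
gripper_width: 0.411
shift mm [30.4  1.9  5.7] | 31.0 turn [ 0.02 -0.06 -0.03] t 18.65 F [ 0.5 -0.3 -3.5] w 0.411 pos [0.4979 0.3275 0.0632] q [-0.283, 0.617, -0.542, 1.844, 0.43, 0.807, 0.509]
```

View pics/s11.png

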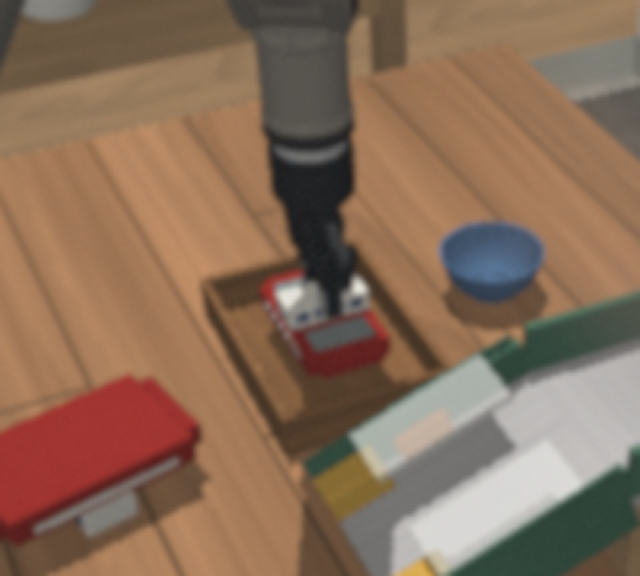

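The ferry, at (325,325), hangs level over the inside of the crate and clear of its walls. I lower it slowly, watching the vertical force.

```bash
python3 -m jog '8 0 2 0 0 0 20;7 0 2 0 0 0 20;5 0 1 0 0 0 20;4 0 0 0 0 0 20;0 0 0 0 0 0 20'; python3 -m jog '2 0 0 0 0 0 20;1.5 0 0 0 0 0 20;0 0 0 0 0 0 20'
```

```text
t: 19.2
eef_pos: [0.4979, 0.3333, 0.0399]
tool_rot: [0.501, -0.498, 0.505, 0.496]
contact_force: [0.1, -0.6, -4.1]
gripper_width: 0.41
t: 19.5
eef_pos: [0.4982, 0.3335, 0.037]
tool_rot: [0.501, -0.498, 0.504, 0.496]
contact_force: [-0.5, 1.2, -3.1]
gripper_width: 0.412
```

```bash
python3 -m jog '1.5 0 0 0 0 0 20;1 0 0 0 0 0 20;0 0 0 0 0 0 20'; python3 -m jog '1 0 0 0 0 0 20;0.5 0 0 0 0 0 20;0 0 0 0 0 0 20'
```

```text
t: 19.8
eef_pos: [0.4982, 0.3335, 0.0344]
tool_rot: [0.501, -0.498, 0.505, 0.496]
contact_force: [0.2, 0.6, -2.7]
gripper_width: 0.407
t: 20.1
eef_pos: [0.4982, 0.3335, 0.033]
tool_rot: [0.501, -0.498, 0.504, 0.496]
contact_force: [-0.7, 0.7, -3.0]
gripper_width: 0.406
```

```bash
python3 -m jog '0.8 0 0 0 0 0 20;0.7 0 0 0 0 0 20;0 0 0 0 0 0 20'; python3 -m jog '0.7 0 0 0 0 0 20;0 0 0 0 0 0 20'
```

```text
t: 20.4
eef_pos: [0.4983, 0.3336, 0.0328]
tool_rot: [0.501, -0.498, 0.504, 0.496]
contact_force: [-2.7, -3.2, 7.9]
gripper_width: 0.406
t: 20.6
eef_pos: [0.4983, 0.3336, 0.0328]
tool_rot: [0.502, -0.498, 0.504, 0.496]
contact_force: [-5.4, -4.7, 14.2]
gripper_width: 0.408
```

It has touched down. I relieve the press and open.

```bash
python3 -m jog '-0.8 0 0 0 0 0 20;-0.7 0 0 0 0 0 20;0 0 0 0 0 0 20'; python3 -m jog '0 0 0 0 0 0 45;0 0 0 0 0 0 55;0 0 0 0 0 0 65;0 0 0 0 0 0 65';python3 - <<'E'
from h import *
go([.496,.333,.2],tgt(0))
im,d=bot.read_camera('side');cv2.imwrite('pics/s12.png',cv2.resize(im[90:200,150:280,::-1],None,fx=4.8,fy=4.8,interpolation=cv2.INTER_CUBIC))
E
```

```text
t: 20.9
eef_pos: [0.4982, 0.3336, 0.0328]
tool_rot: [0.501, -0.498, 0.504, 0.496]
contact_force: [-2.0, -2.2, 6.2]
gripper_width: 0.407
t: 21.3
eef_pos: [0.4984, 0.3337, 0.0323]
tool_rot: [0.502, -0.498, 0.504, 0.496]
contact_force: [-0.5, 0.4, -0.5]
gripper_width: 0.761
shift mm [-167.7    2.5   -1.5] | 167.7 turn [ 0.03 -0.04 -0.01] t 21.3 F [-0.5  0.4 -0.5] w 0.761 pos [0.4984 0.3337 0.0323] q [-0.311, 0.663, -0.517, 1.849, 0.464, 0.756, 0.476]
```

View pics/s12.png

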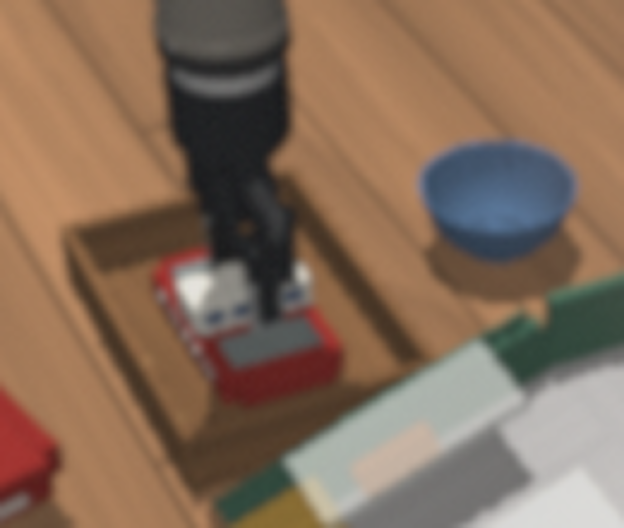

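```bash
python3 -m jog '-4 0 0 0 0 0 65;-8 0 0 0 0 0 65;-15 0 0 0 0 0 65;-25 0 0 0 0 0 65;-30 0 0 0 0 0 65'; python3 -m jog '-35 0 0 0 0 0 65;-35 0 0 0 0 0 65;-25 0 0 0 0 0 65;0 0 0 0 0 0 65;0 0 0 0 0 0 65';python3 - <<'E'
from h import *
im,d=bot.read_camera('side');cv2.imwrite('pics/s13.png',im[:,:,::-1]);P=cloud('side',d)
im2,d2=bot.read_camera('top');cv2.imwrite('pics/t13.png',im2[:,:,::-1])
a=cv2.resize(im[90:200,150:280,::-1],None,fx=4.8,fy=4.8,interpolation=cv2.INTER_CUBIC);cv2.imwrite('pics/s13c.png',a)
hsv=cv2.cvtColor(im,cv2.COLOR_RGB2HSV)
m=((cv2.inRange(hsv,(0,120,70),(8,255,255))|cv2.inRange(hsv,(172,120,70),(180,255,255)))>0);m[:120]=0;m[185:]=0;m[:,:175]=0;m[:,225:]=0
q=P[m];print(m.sum(),q.mean(0),np.percentile(q[:,2],[5,50,95]))
go([0.5,.33,.2],tgt(0))
E
```

```text
t: 21.85
eef_pos: [0.4979, 0.3338, 0.1157]
tool_rot: [0.501, -0.498, 0.505, 0.496]
contact_force: [1.0, 0.3, 0.4]
gripper_width: 0.758
t: 22.35
eef_pos: [0.4986, 0.3346, 0.2107]
tool_rot: [0.502, -0.498, 0.504, 0.496]
contact_force: [0.2, 0.2, -1.1]
gripper_width: 0.766
340 [0.49300222 0.30161566 0.02768952] [0.01203121 0.03095009 0.03542389]
shift mm [ 8.8 -2.1 -3.7] | 9.8 turn [ 0.03 -0.06 -0.02] t 22.45 F [ 0.4  0.1 -0.1] w 0.759 pos [0.4979 0.3338 0.2088] q [-0.225, 0.449, -0.623, 1.729, 0.297, 1.065, 0.611]
```

View pics/s13c.png

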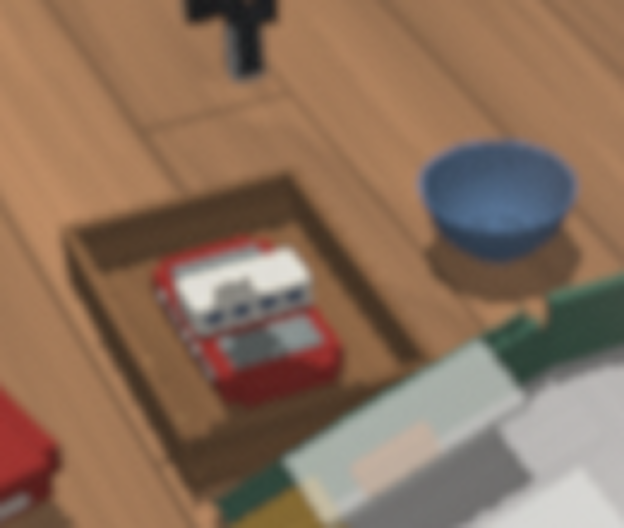

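View pics/t13.png

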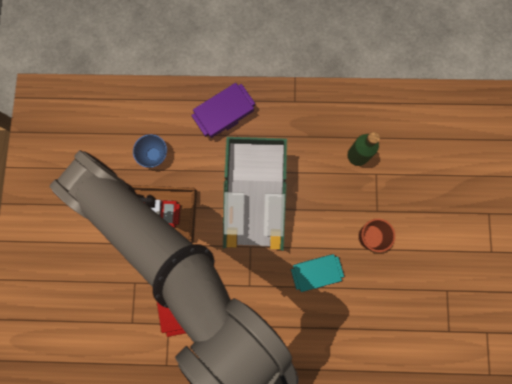

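View pics/s13.png

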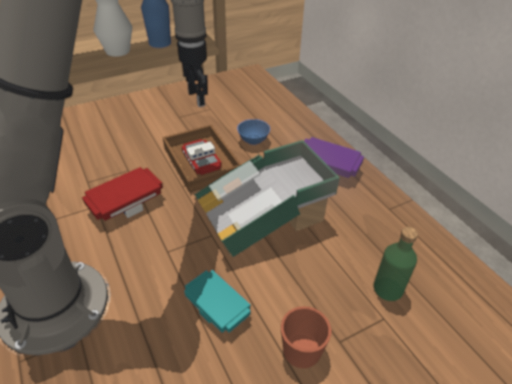

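The ferry lies upright and flat in the crate (side view (200,155)), with its deck at 31 mm against an expected 30. The pot, bottle and bowl are where they were in both views (top (378,236), (364,148), (151,152)). The gripper is clear and empty, so I hand in.

```bash
python3 -c "
from station import bot
print(bot.hand_in())"
```

```text
the job is handed in; nothing more can be done
None
```

The ferry is out of the chute and lying upright and flat in the wooden crate. I let go of it and handed the job in at about 22.5 s of the 61 s allowed.

- **Push:** I pushed it up the slot with closed fingers, at about 5 to 8 N past the cheek and 2 to 4 N after it. It tipped level on the landing, with its centre at about chute x 91 mm.
- **Lift and placing:** I gripped it by the bridge and carried it level to the crate. At touchdown I overshot slightly, pressing it down with up to about 14 N, then eased off before opening the fingers.
- **Final checks:** The deck measured about 31 mm above the table, against about 30 mm expected for lying flat. The gripper was open and clear, with no contact force. The pot, bottle and bowl, and the look-alikes, looked unmoved in both views.
- **Disagreements:**
  - The two cameras differed by a few millimetres on the chute's x position, so I used a value in between.
  - The arm could not reach the full 20 degree tilt at the throat. The first 15 mm or so of the push was done at about 16 to 19 degrees.
  - In the last top view the arm hid part of the ferry, so its flatness was judged from the side view alone.

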